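Seat the ball-footed mould carrier on the shrinkage comparator

ROBOT

A 6-joint arm with a two-finger parallel gripper is mounted at the origin on the work surface. World frame = base frame: x ahead of the robot, y to its left, z up, the work surface at z = 0. Lengths are in mm, angles in rad, forces in N, time in s.
With the tool pointing down it reaches from about 275 to 850 mm from the base axis. Payload 19 kg.
Tool frame: the origin (TCP) lies where the fingers leave the gripper's body, on its centre line; the fingertips stand 73 mm ahead of it and the grasp point (between the pads) lies 54 mm ahead of it (tips_ahead is the distance from the TCP to the fingertips, in mm); z points along the fingers, y is the line along which they close (so a half turn about z gives the same grasp; the last joint's range is limited). The gripper opens to 85 mm and grips with 20 to 120 N. Pads are 22 mm wide; open, the fingers measure 114 mm over their backs; the gripper's body (76 mm by 85 mm) begins 54 mm behind the grasp point. The pads swing forward as they close: fully open they stand 13 mm farther back than shut.
Start: joints at [1.189, 0.15, 1.437, -0, 1.554, -0.134], TCP at [141.04, 557.411, 303.867] pointing down, gripper open.
Joint ranges: [-2.8, 2.8], [-0.68, 2.1], [0.12, 2.68], [-1.39, 4.53], [0.16, 2.79], [-2.81, 2.81]. Speed limits (rad/s): [1.89, 1.89, 2.22, 3.01, 3.01, 3.01].

INTERFACE

Orientations are given as a 3x3 rotation matrix whose columns are the frame's x, y, z axes.
In Python, from plant import read_state, camera, get_calibration, close_job, boxes_of, trace, tips_ahead gives the robot as it stands. The module is installed in compiled form; this text tells all that it offers.
- The arm moves only by the tool move_arm, never from a script. Its argument "moves" is a list of rows, each an object with "dr": the turn, a rotation vector about the tool's x, y, z normalised to -1 to 1, where 1 is 360 degrees, a list of three; "linear": the shift along the tool's x, y, z normalised to -1 to 1, where 1 is 0.4 m, a list of three; "claw": the closure, from -1 (fully open) to 1 (shut), so that 0 is half open. A call has 1 to 20 rows; each row shifts and turns the commanded pose from where the row before left it, along the tool's axes as they then stand; what a row does not reach is not made up. A row lasts 1/8 s, in which the tool goes at most 62.5 mm and 10.7 degrees, less where a joint would pass 70% of its speed; a pose out of reach is approached as far as the arm can. A call with a number of a shift or a turn outside -1 to 1 is refused whole. A call with a gripper value outside its range is refused whole. The fingers move at their own pace and stop on an object; the grip force is fixed at half the most. Time passes only in rows, so rows that do not move let the fingers close. It gives the time, the measured TCP pose, the force, the opening and the grip force at its end, in the units of the state.
- read_state(): the state, without advancing time (a new reading comes with each control period).
- camera(name): name is "scene" or "top" or "wrist"; returns the picture (400x640x3 uint8, blue, green, red); there is no depth.
- get_calibration(name): a dict with "K" (3x3 intrinsics, pixels), "dist_coeffs" ([k1, k2, p1, p2, k3] as OpenCV has them; the pictures are not rectified), "origin" and "attitude" of the camera in the world. Camera axes: x right, y down, z forward; pixel columns grow to the right and rows downward; lengths in mm; the calibration is good to about 2 mm. A picture is of the moment at which its call begins: read the wrist's pose just before it. get_calibration takes no time and is no camera call; for the wrist camera it gives the pose at the moment of the call.
- close_job(): hands the job in; it is judged then, once.
Trained networks look in the newest picture that a camera, given by its name, has taken for a name from the list of things; names that differ only in an ending like _2 or _b are one class to them, and where a whole thing is asked for, a point or a joint stands for the part that bears it (a point fixed in the world has none). Each returns a list of dicts, best first, with "confidence" (0 to 1); they miss things now and then, are a little off and sometimes report something else, mostly with a low value. They report only what shows in the picture. A call takes as long as a camera call. They do not tell look-alikes from the thing itself.
- boxes_of(camera, name): "extent" ([left, top, right, bottom] in pixels, round what is visible of it).
- trace(camera, name): "pixels" (400x640 bool, what is visible of it) and "extent" ([left, top, right, bottom] in pixels, round what is visible of it).
The state is a dict: "clock": time; "joints": joint angles; "joint_velocities": joint speeds; "tau": joint torques, N m; "eef_pos": TCP position; "tcp_rot": TCP orientation; "wrist_force": force on the tool from outside, world axes, zero at the start; "wrist_torque": the same for the moment, N m; "opening": opening from 0.0 (shut) to 1.0 (fully open); "finger_force": force on a finger pad.
Only numpy, scipy, OpenCV 4.12 (cv2) and the standard library are available. Lean on these libraries where they do the work, as an engineer would, in place of code of your own. Each camera call takes 0.05 s, during which the arm holds its last target. There are 200 camera calls.

TASK

The clay mould is due for its shrinkage reading: lift its tee-shaped carrier off the ware board, mould and all, and seat it on the comparator's stage with all three ball feet fully home, one in the cone, one in the long groove and one on the low flat ledge. The stage top has been shifted along its slide, so you may have to slide the carrier gently along the groove until you feel the cone foot drop in; never drop it or force it on the ground seats. Leave it standing there by itself with the mould undisturbed, and leave the other things alone.

Things in the scene. Friction and masses are not known exactly. Their poses are not given: they have to be found in the camera images.
- carrier: Aluminium tee plate on three 14 mm ball feet, about 0.5 kg. Origin: on the handle's axis, level with the balls' undersides; z up. Crossbar (34 wide, 156 long, top 34 mm up) along y at x = -45 mm; stem (76 wide, top 30 mm up) runs to x = +72 mm. Starts on the ware board. Lifted by the handle it can hang a few degrees stem-down, its feet then some mm to -x.
- handle (a point): Grip point on the carrier's upright round wooden handle, 20 mm across, 92 mm above the carrier's origin. The handle stands from 30 to 108 mm up, with a 28 mm wide head on it to 115 mm. Gripped here, fingertips stay above the mould.
- foot_cone (a point): Centre of the ball foot at the -y end of the carrier's crossbar: -45, -60, +7 mm from the carrier's origin. It belongs in the cone.
- foot_groove (a point): Centre of the ball foot at the +y end of the carrier's crossbar: -45, +60, +7 mm from the carrier's origin. It belongs in the groove.
- foot_flat (a point): Centre of the ball foot under the end of the carrier's stem: +50, 0, +7 mm from the carrier's origin. It belongs on the low ledge.
- mould: Rough clay mould, 56 mm across, 34 mm high, 0.1 to 0.2 kg, standing loose on the carrier's stem. Origin: centre of its underside.
- mould_spot (a point): Point on top of the carrier's stem where the mould stands: +42, 0, +30 mm from the carrier's origin.
- base: The comparator's fixed casting, 220 by 210 mm; a 24 mm column at x = +115, y = +78 mm is 230 mm high. Origin on the table under the middle of the stage's slide; z up. The steel stage top (x -70 to +75 mm, 224 mm long in y) is clamped on this slide up to 22 mm to -y or +y of the middle: where, is not reported, but it can be seen or felt.
- cone_mid (a point): Fixed point of the base (-45, -60, 72 mm): where the cone's mouth is if the stage is in mid-slide; the true cone is up to 22 mm from it along y. Cone: 60 degrees, mouth 12.8 mm across, cut in the stage's raised strip (x -70 to -20 mm, whole length, top 72 mm above the table). A foot standing on the strip is 4.1 mm higher than one home.
- groove_mid (a point): Fixed point of the base (-45, +60, 72 mm) over the 90 degree groove, 14 mm wide, cut along y in the raised strip, in line with the cone. It runs from y = +4 mm (stage in mid-slide) through the stage's +y end. The groove foot can slide along it wherever the stage is clamped; set down more than 2 or 3 mm beside the middle it can hang on the edge and needs a nudge.
- ledge_mid (a point): Fixed point of the base (+50, 0, 67.9 mm) on the flat ledge (x +25 to +75 mm), as long as the stage. Home, the carrier is level, its axes along the base's, its origin 67.9 mm up at the base's x = 0. Seats are oiled (friction 0.2): let loose it slides along with 1 to 3 N; some 3 mm from the cone's centre the foot drops in and then resists, most when the cone foot leads.
- board: Fixed wooden ware board, 230 x 240 x 16 mm. Origin: centre of its underside.
- spare_mould: Bystander: paler clay mould, 64 mm across, 39 mm high, on the table.
- setting_ring: Bystander: steel ring, 48 mm across, 18 mm high, on the table.
- brush: Bystander: dusting brush, 170 mm long, lying on the table.
Mind the look-alikes: they are no part of the job. Several things have the shape of the carrier; the one meant has the colours described above.

How it is judged (in metres and radians):
On the way, in this order (a step that is already met when the one before it is completed fails the run):
1. the carrier is lifted clear of the board by the gripper (height (world z) of carrier above 0.05 m and contact force between the fingers and carrier above 1 N and contact force between carrier and board below 0.1 N), for 0.2 s.
2. all three feet are home on the stage (z of foot_cone in the frame of base between 0.073 and 0.0765 m and z of foot_groove in the frame of base between 0.073 and 0.0765 m and z of foot_flat in the frame of base between 0.073 and 0.0765 m and x of foot_cone in the frame of base between -0.049 and -0.041 m and x of foot_groove in the frame of base between -0.049 and -0.041 m and x of foot_flat in the frame of base above 0.044 m and y of foot_cone in the frame of base between -0.09 and -0.03 m and y of foot_groove in the frame of base between 0.03 and 0.09 m), for 0.3 s.
At the end, for the whole second after the job is handed in: All ball centres 73 to 76.5 mm above the table (74.9 when home); in the base's frame the cone and groove feet within 4 mm of x = -45 mm, 30 to 90 mm to -y and +y, the flat foot beyond x = 44 mm; carrier at rest and let go; mould upright within 12 mm of its spot (all of step 2 and linear speed of carrier below 0.01 m/s and horizontal distance between mould and mould_spot below 0.012 m and z of mould in the frame of carrier below 0.033 m and angle between mould's own z axis and vertical below 0.06 rad); the robot touches nothing.
It fails at once if the carrier pressed or dropped on the comparator with more than 35 N (contact force between carrier and base above 35 N).
It fails at once if the mould tipped by more than 20 degrees or off its spot by more than 25 mm (angle between mould's own z axis and vertical above 0.35 rad or distance between mould and mould_spot above 0.025 m).
It fails at once if the robot pressed on the soft mould with more than 3 N (contact force between any of the fingers, the arm and mould above 3 N).
It fails at once if another thing moved by more than 15 mm (distance of any of spare_mould, setting_ring, brush from where it was at the start of the episode above 0.015 m).
It also fails if it takes over 64 s, if anything falls off the work surface, if the arm or the gripper's body presses on something with over 40 N, if the wrist force passes 120 N, or if a joint passes its speed limit or range.

## Working session

There is one attempt and no reset: what is moved stays moved. The work goes in short steps, Python scripts to look and compute and a tool call to move; the robot and the scene stay as the last step left them, time stands still between calls to the robot, and variables do not carry over. Pictures are saved under pics/ and viewed, at most 10 in all, crops included, and the job is handed in when it is done.

Besides the shell and the picture viewer there is one more tool, called after "Emit:" as name([rows], argument=value, ...), one row to a line, values as JSON. move_arm: Moves the arm, as the interface text tells. Scaled input: -1 to 1 covers 0.4 m each way for a shift and 360 degrees each way for a turn. Its arguments: {"type":"object","properties":{"moves":{"type":"array"}},"required":["moves"]}

```bash
mkdir -p pics; cat > h.py <<'E'
import numpy as np, cv2
from plant import *
def ray(cal,px):
    K=np.array(cal["K"],float);d=np.array(cal["dist_coeffs"],float)
    p=cv2.undistortPoints(np.array(px,float).reshape(-1,1,2),K,d).reshape(-1,2)
    R=np.array(cal["attitude"],float)
    v=np.c_[p,np.ones(len(p))]@R.T
    return np.array(cal["origin"],float),v
def at_z(cal,px,z):
    o,v=ray(cal,px); return o+v*((z-o[2])/v[:,2])[:,None]
def proj(cal,P):
    R=np.array(cal["attitude"],float);o=np.array(cal["origin"],float)
    rv=cv2.Rodrigues(R.T)[0]
    return cv2.projectPoints(np.array(P,float).reshape(-1,1,3),rv,-R.T@o,np.array(cal["K"],float),np.array(cal["dist_coeffs"],float))[0].reshape(-1,2)
E
python3 - <<'E'
from h import *
ims=[]
for c in("top","scene"):
    im=camera(c);cv2.imwrite(f"pics/{c}0.png",im)
    cal=get_calibration(c);print(c,cal)
    for n in("carrier","handle","mould","base","board","spare_mould","setting_ring","brush"):
        print(n,[(round(b["confidence"],2),[round(x) for x in b["extent"]]) for b in boxes_of(c,n)[:4]])
s=read_state();print(s)
E
```

```text
top {'K': array([[372.62863175,   0.        , 319.8399844 ],
       [  0.        , 372.62863175, 198.36744129],
       [  0.        ,   0.        ,   1.        ]]), 'dist_coeffs': array([-0.06159815,  0.        ,  0.        ,  0.        ,  0.        ]), 'origin': array([ 304.58843183,   94.43089098, 1194.04953057]), 'attitude': array([[ 0.02168963, -0.98550305,  0.16826559],
       [-0.99948808, -0.0253336 , -0.01953939],
       [ 0.0235189 , -0.16775565, -0.98554802]])}
carrier [(0.96, [231, 97, 283, 145]), (0.88, [257, 178, 306, 223]), (0.85, [217, 271, 272, 323])]
handle [(0.77, [230, 96, 284, 149]), (0.72, [222, 269, 272, 323]), (0.68, [256, 179, 304, 226])]
mould [(0.76, [268, 183, 286, 195])]
base [(0.78, [364, 104, 443, 234])]
board [(0.94, [237, 163, 318, 246]), (0.41, [365, 102, 447, 236])]
spare_mould [(0.69, [328, 216, 344, 238]), (0.38, [256, 178, 306, 224])]
setting_ring [(0.66, [346, 121, 364, 135])]
brush [(0.84, [323, 84, 337, 134]), (0.23, [365, 99, 443, 234])]
scene {'K': array([[396.12208959,   0.        , 324.69546573],
       [  0.        , 396.12208959, 198.2249
[... 1066 characters left out ...]
6277e+00, -1.34000164e-01]), 'joint_velocities': array([-0.00098975,  0.00055033,  0.00082071,  0.00092899, -0.00075931,
       -0.00147798]), 'tau': array([-9.92153982e-04, -7.12831593e+01, -5.71030283e+01, -2.89516120e-04,
        1.40235417e-03,  2.30558118e-05]), 'eef_pos': array([141.00578907, 557.42652791, 303.86872252]), 'tcp_rot': array([[-9.69465564e-01,  2.45227477e-01, -7.40567543e-05],
       [ 2.45227480e-01,  9.69465565e-01, -4.28228720e-05],
       [ 6.12941282e-05, -5.96760510e-05, -9.99999996e-01]]), 'wrist_force': array([-0.53045937,  0.86068328, -0.22458054]), 'wrist_torque': array([-0.01367909, -0.0046038 , -0.00104605]), 'finger_force': 0.0, 'opening': 1.001877806588917}
```

```bash
python3 - <<'E'
import cv2,numpy as np
a=cv2.imread("pics/top0.png")[80:335,195:460]
b=cv2.imread("pics/scene0.png")[100:395,190:490]
cv2.imwrite("pics/top_c.png",cv2.resize(a,None,fx=2.3,fy=2.3,interpolation=cv2.INTER_CUBIC))
cv2.imwrite("pics/scene_c.png",cv2.resize(b,None,fx=2,fy=2,interpolation=cv2.INTER_CUBIC))
E
```

```text
(no output)
```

View pics/top_c.png

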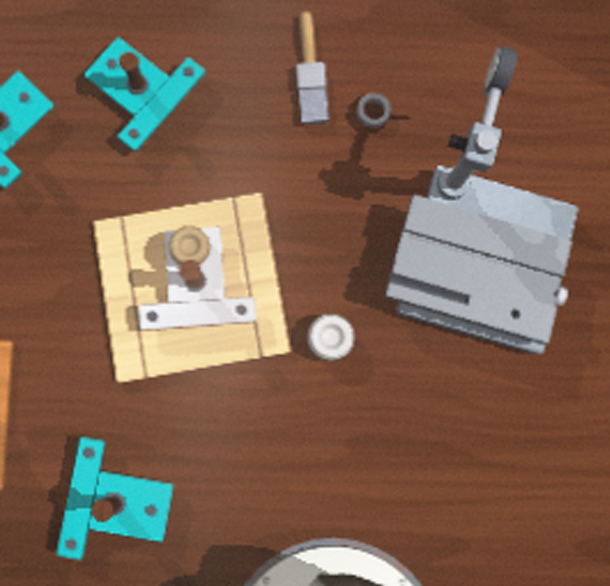

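View pics/scene_c.png

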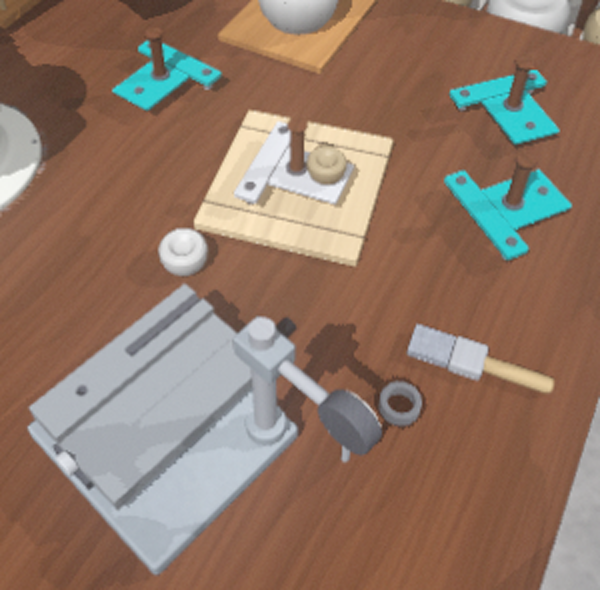

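The top crop shows three teal look-alikes at full-picture pixels (257,121), (280,~130 left edge ≈205,137) and (244,297). The silver tee on the ware board, at about (280,200) and carrying the tan mould at (277,187), is the only aluminium-coloured one, so it is the carrier meant. The comparator is at about (405,170), with its cone hole at crop (516,313) and its groove at crop (390–470, 275–303). Next I'll get a coarse fix.

```bash
python3 - <<'E'
from h import *
c=get_calibration("top");s=get_calibration("scene")
T=lambda p:np.array(p,float)/2.3+[195,80]
S=lambda p:np.array(p,float)/2+[190,100]
for n,pt,ps,z in [("dot+y",(152,317),(283,130),50),("dot-y",(241,309),(250,186),50),("cone",(516,313),(81,390),72),("groove_in",(468,299),(130,351),72),("groove_out",(392,280),(200,298),72)]:
    print(n,at_z(c,T(pt),z).round(1),at_z(s,S(ps),z).round(1))
a=at_z(c,T((152,317)),50)[0];b=at_z(c,T((241,309)),50)[0]
print(np.linalg.norm(a-b))
w=get_calibration("wrist");st=read_state();R=st["tcp_rot"]
print("wristcam in tool",(R.T@(w["origin"]-st["eef_pos"])).round(1),(R.T@w["attitude"]).round(3),w["K"][0])
E
```

```text
dot+y [[434.5 251.5  50. ]] [[437.  252.5  50. ]]
dot-y [[448.3 132.6  50. ]] [[449.9 133.3  50. ]]
cone [[ 448.9 -233.9   72. ]] [[ 449.  -230.8   72. ]]
groove_in [[ 466.2 -169.5   72. ]] [[ 467.4 -165.8   72. ]]
groove_out [[489.3 -67.7  72. ]] [[498.1 -67.7  72. ]]
119.63817180982983
wristcam in tool [ 83.6  -0.3 -69.6] [[ 0.    -0.946 -0.324]
 [ 1.     0.     0.   ]
 [-0.    -0.324  0.946]] [281.41045438   0.         317.89735358]
```

Emit:
move_arm([
  {"dr": [0, 0, 0], "linear": [-0.0883, -0.055, 0], "claw": -1},
  {"dr": [0, 0, 0], "linear": [-0.0883, -0.055, 0], "claw": -1},
  {"dr": [0, 0, 0], "linear": [-0.0883, -0.055, 0], "claw": -1},
  {"dr": [0, 0, 0], "linear": [-0.0883, -0.055, 0], "claw": -1},
  {"dr": [0, 0, 0], "linear": [-0.0883, -0.055, 0], "claw": -1},
  {"dr": [0, 0, 0], "linear": [-0.0883, -0.055, 0], "claw": -1},
  {"dr": [0, 0, 0], "linear": [-0.0883, -0.055, 0], "claw": -1},
  {"dr": [0, 0, 0], "linear": [-0.0883, -0.055, 0], "claw": -1},
  {"dr": [0, 0, 0], "linear": [-0.0883, -0.055, 0], "claw": -1},
  {"dr": [0, 0, 0], "linear": [-0.0883, -0.055, 0], "claw": -1},
  {"dr": [0, 0, 0], "linear": [-0.0883, -0.055, 0], "claw": -1},
  {"dr": [0, 0, 0], "linear": [-0.0883, -0.055, 0], "claw": -1},
  {"dr": [0, 0, 0], "linear": [0, 0, 0], "claw": -1},
  {"dr": [0, 0, 0], "linear": [0, 0, 0], "claw": -1},
])

```text
clock: 2.65
eef_pos: [487.0, 197.6, 303.8]
tcp_rot: [[-0.969, 0.246, -0.0], [0.246, 0.969, 0.0], [0.0, -0.0, -1.0]]
wrist_force: [0.7, 0.0, -0.7]
opening: 1.004
finger_force: 0.0
```

```bash
cat > g.py <<'E'
from h import *
import sys
n=sys.argv[1]
w=get_calibration("wrist");im=camera("wrist");cv2.imwrite(f"pics/{n}.png",im)
np.savez(f"{n}.npz",**w)
print(read_state()["eef_pos"].round(1),read_state()["clock"])
E
python3 g.py w1
```

```text
[486.8 198.  303.9] 2.7
```

View pics/w1.png

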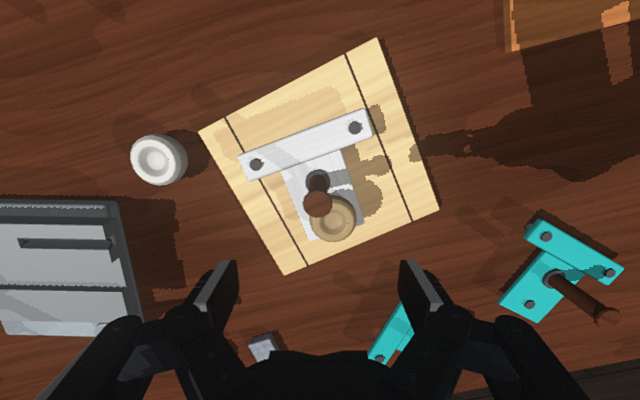

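```bash
python3 - <<'E'
from h import *
w=dict(np.load("w1.npz"))
P=at_z(w,[(355,128),(256,164)],50)
# assign: +y dot is further in +y
P=P[np.argsort(-P[:,1])]
d=P[0]-P[1];print(P.round(1),np.linalg.norm(d))
yw=np.degrees(np.arctan2(-d[0],d[1]));x=np.array([np.cos(np.radians(yw)),np.sin(np.radians(yw))])
print("yaw",yw,"origin",P[:,:2].mean(0)+45*x, "handle head",at_z(w,[(318,203)],130),"mould",at_z(w,[(333,219)],80))
E
```

```text
[[436.4 252.7  50. ]
 [447.8 133.3  50. ]] 120.0118840785168
yaw 5.452047091174677 origin [486.9218402  197.26284346] handle head [[485.53238771 197.79167726 130.        ]] mould [[524.39355578 205.34762703  80.        ]]
```

Emit:
move_arm([
  {"dr": [0, 0, 0], "linear": [-0.0085, -0.0914, 0], "claw": -1},
  {"dr": [0, 0, 0], "linear": [-0.0085, -0.0914, 0], "claw": -1},
  {"dr": [0, 0, 0], "linear": [-0.0085, -0.0914, 0], "claw": -1},
  {"dr": [0, 0, 0], "linear": [-0.0085, -0.0914, 0], "claw": -1},
  {"dr": [0, 0, 0], "linear": [-0.0085, -0.0914, 0], "claw": -1},
  {"dr": [0, 0, 0], "linear": [-0.0085, -0.0914, 0], "claw": -1},
  {"dr": [0, 0, 0], "linear": [-0.0085, -0.0914, 0], "claw": -1},
  {"dr": [0, 0, 0], "linear": [-0.0085, -0.0914, 0], "claw": -1},
  {"dr": [0, 0, 0], "linear": [-0.0085, -0.0914, 0], "claw": -1},
  {"dr": [0, 0, 0], "linear": [-0.0085, -0.0914, 0], "claw": -1},
  {"dr": [0, 0, 0], "linear": [0, 0, 0], "claw": -1},
  {"dr": [0, 0, 0], "linear": [0, 0, 0], "claw": -1},
])

```text
clock: 4.2
eef_pos: [430.6, -164.4, 304.1]
tcp_rot: [[-0.97, 0.245, 0.0], [0.245, 0.97, 0.0], [-0.0, 0.0, -1.0]]
wrist_force: [0.0, 0.3, 0.0]
opening: 0.999
finger_force: 0.0
```

```bash
python3 g.py w2
```

```text
[ 430.6 -164.2  304. ] 4.25
```

View pics/w2.png

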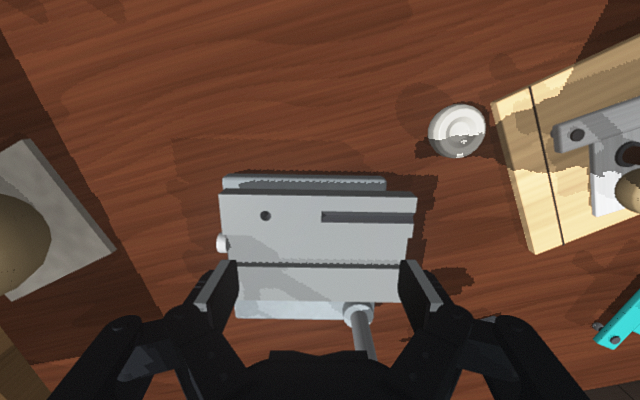

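The wrist picture shows the cone at about (265,216) and the groove from about (322,217) to (415,217). I'll refine both to sub-pixel.

```bash
python3 - <<'E'
from h import *
w=dict(np.load("w2.npz"));g=cv2.cvtColor(cv2.imread("pics/w2.png"),cv2.COLOR_BGR2GRAY).astype(float)
def dark(x0,y0,x1,y1,t=125):
    m=g[y0:y1,x0:x1]<t; ys,xs=np.nonzero(m); return xs+x0,ys+y0
xs,ys=dark(255,206,277,227);c=(xs.mean(),ys.mean());print("cone",c,len(xs),xs.min(),xs.max(),ys.min(),ys.max())
for col in (330,350,370,390,405):
    print(col,g[206:228,col].astype(int))
print(g[216,310:335].astype(int),g[205:228,265].astype(int))
print(g[180:205,300].astype(int),g[255:275,300].astype(int))
print("cone",at_z(w,[c],72).round(2))
# strip edges / groove ends, rough
print(at_z(w,[(330,217),(405,217)],72).round(1))
b=boxes_of("wrist","base");print([(x["confidence"],x["extent"]) for x in b])
E
```

```text
cone (np.float64(265.01162790697674), np.float64(215.4418604651163)) 86 260 270 211 220
330 [175 176 176 178 168 122  84  83  84  76  79  76  73  72  72  79 124 181
 178 176 176 177]
350 [175 176 175 176 173 141  81  81  84  79  76  76  75  74  71  70 102 161
 180 177 177 176]
370 [176 176 174 178 178 165 102  80  80  80  76  77  76  74  72  68  89 141
 178 177 177 177]
390 [174 174 176 177 178 169 118  79  81  81  74  73  74  74  70  69  79 124
 178 177 176 177]
405 [173 177 175 178 177 174 138  79  76  77  72  74  74  70  68  70  69 114
 181 177 177 178]
[178 177 174 177 177 175 176 173 177 177 162 103  53  57  61  72  77  77
  77  77  79  77  79  77  75] [179 177 180 180 182 163  70  42  47  50  50  51  58  57  47  93 161 180
 180 180 179 179 177]
[142  91  87  90  90  90  89  91  91  78  61  66  62  63  60 108 184 179
 176 176 177 179 176 175 176] [178 177 175 166 159 159 161 158 119  68  66  65 116 181 179 176 176 175
 177 179]
cone [[ 447.97 -231.72   72.  ]]
[[ 468.1 -159.8   72. ]
 [ 489.3  -76.    72. ]]
[(0.79, [220.1, 173.0, 417.1, 361.9]), (0.61, [549.0, 96.5, 639.1, 219.8])]
```

```bash
python3 - <<'E'
from h import *
w=dict(np.load("w2.npz"))
P=at_z(w,[(265,215.45),(330,216.5),(405,217.6)],72)[:,:2];print(P.round(1))
d=P[2]-P[0];print("yaw from groove",np.degrees(np.arctan2(-d[0],d[1])),np.degrees(np.arctan2(-(P[1]-P[0])[0],(P[1]-P[0])[1])))
yw=np.arctan2(-d[0],d[1]);R=np.array([[np.cos(yw),-np.sin(yw)],[np.sin(yw),np.cos(yw)]])
print("carrier target",P[0]+R@[45,60], "groove start dist from cone",np.linalg.norm(at_z(w,[(320.7,216.4)],72)[0,:2]-P[0]), R.T@(P[1]-P[0]))
# stage strip edge check distance across
print([ (R.T@(p[:2]-P[0])).round(1) for p in at_z(w,[(300,195.3),(300,263)],72)])
E
```

```text
[[ 448.  -231.7]
 [ 467.5 -159.6]
 [ 490.   -76.1]]
yaw from groove -15.102771136664543 -15.143873677278636
carrier target [ 507.06000955 -185.53701834] groove start dist from cone 64.01586538069061 [5.35976616e-02 7.47136121e+01]
[array([-24.9,  40.3]), array([61.6, 40. ])]
```

Emit:
move_arm([
  {"dr": [0, 0, 0], "linear": [0.0085, 0.0912, 0], "claw": -1},
  {"dr": [0, 0, 0], "linear": [0.0085, 0.0912, 0], "claw": -1},
  {"dr": [0, 0, 0], "linear": [0.0085, 0.0912, 0], "claw": -1},
  {"dr": [0, 0, 0], "linear": [0.0085, 0.0912, 0], "claw": -1},
  {"dr": [0, 0, 0], "linear": [0.0085, 0.0912, 0], "claw": -1},
  {"dr": [0, 0, 0], "linear": [0.0085, 0.0912, 0], "claw": -1},
  {"dr": [0, 0, 0], "linear": [0.0085, 0.0912, 0], "claw": -1},
  {"dr": [0, 0, 0], "linear": [0.0085, 0.0912, 0], "claw": -1},
  {"dr": [0, 0, 0], "linear": [0.0085, 0.0912, 0], "claw": -1},
  {"dr": [0, 0, 0], "linear": [0.0085, 0.0912, 0], "claw": -1},
  {"dr": [0, 0, -0.0182], "linear": [0, 0, 0], "claw": -1},
  {"dr": [0, 0, -0.0182], "linear": [0, 0, 0], "claw": -1},
  {"dr": [0, 0, -0.0182], "linear": [0, 0, 0], "claw": -1},
  {"dr": [0, 0, 0], "linear": [0, 0, 0.05], "claw": -1},
  {"dr": [0, 0, 0], "linear": [0, 0, 0.05], "claw": -1},
  {"dr": [0, 0, 0], "linear": [0, 0, 0.05], "claw": -1},
  {"dr": [0, 0, 0], "linear": [0, 0, 0], "claw": -1},
  {"dr": [0, 0, 0], "linear": [0, 0, 0], "claw": -1},
])

```text
clock: 6.55
eef_pos: [487.0, 197.3, 244.8]
tcp_rot: [[-0.995, -0.096, 0.001], [-0.096, 0.995, 0.0], [-0.001, 0.0, -1.0]]
wrist_force: [0.3, 0.4, 0.9]
opening: 1.0
finger_force: 0.0
```

```bash
python3 - <<'E'
from h import *
w=get_calibration("wrist");im=camera("wrist");cv2.imwrite("pics/w3.png",im)
for n in("handle","carrier","mould"):print(n,[(round(b["confidence"],2),np.round(b["extent"])) for b in boxes_of("wrist",n)[:2]])
s=read_state();print(s["eef_pos"],s["tcp_rot"],tips_ahead if not callable(tips_ahead) else tips_ahead())
np.savez("w3.npz",**w)
g=cv2.cvtColor(im,cv2.COLOR_BGR2GRAY)
yw=np.radians(5.45);R=np.array([[np.cos(yw),-np.sin(yw),0],[np.sin(yw),np.cos(yw),0],[0,0,1]])
o=np.array([486.9,197.3,16])
print(proj(w,[o+R@[-45,60,34],o+R@[-45,-60,34],o+[0,0,115],o+R@[42,0,64]]).round(1))
E
```

```text
handle [(0.84, array([356., 333., 393., 363.])), (0.76, array([233., 129., 402., 257.]))]
carrier [(0.84, array([358., 333., 396., 360.])), (0.58, array([457., 308., 584., 400.]))]
mould [(0.56, array([291., 219., 351., 272.])), (0.34, array([234., 132., 401., 258.]))]
[487.11403609 196.86741094 244.57365872] [[-9.95455024e-01 -9.52285445e-02  9.04848412e-04]
 [-9.52284487e-02  9.95455434e-01  1.48398931e-04]
 [-9.14868082e-04  6.15571505e-05 -9.99999580e-01]] 72.6
[[382.5 151.6]
 [254.  151.4]
 [318.3 231.7]
 [318.1 250.1]]
```

View pics/w3.png

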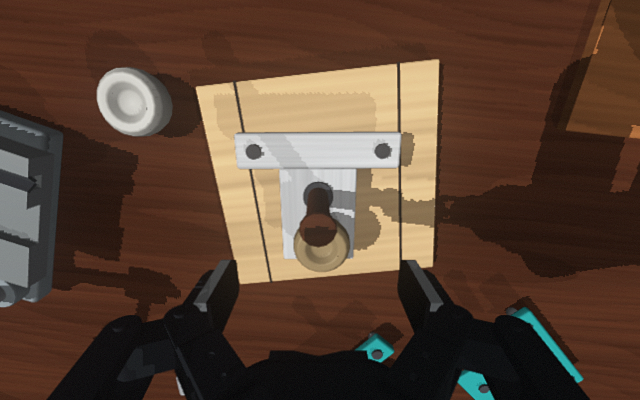

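Emit:
move_arm([
  {"dr": [0, 0, 0], "linear": [0, 0, 0.0295], "claw": -1},
  {"dr": [0, 0, 0], "linear": [0, 0, 0.0295], "claw": -1},
  {"dr": [0, 0, 0], "linear": [0, 0, 0.0295], "claw": -1},
  {"dr": [0, 0, 0], "linear": [0, 0, 0.0295], "claw": -1},
  {"dr": [0, 0, 0], "linear": [0, 0, 0.0295], "claw": -1},
  {"dr": [0, 0, 0], "linear": [0, 0, 0.0295], "claw": -1},
  {"dr": [0, 0, 0], "linear": [0, 0, 0.0295], "claw": -1},
  {"dr": [0, 0, 0], "linear": [0, 0, 0], "claw": -1},
  {"dr": [0, 0, 0], "linear": [0, 0, 0], "claw": 0.2},
  {"dr": [0, 0, 0], "linear": [0, 0, 0], "claw": 0.2},
  {"dr": [0, 0, 0], "linear": [0, 0, 0], "claw": 0.4},
  {"dr": [0, 0, 0], "linear": [0, 0, 0], "claw": 0.5},
  {"dr": [0, 0, 0], "linear": [0, 0, 0], "claw": 0.6},
  {"dr": [0, 0, 0], "linear": [0, 0, 0], "claw": 1},
  {"dr": [0, 0, 0], "linear": [0, 0, 0], "claw": 1},
  {"dr": [0, 0, 0], "linear": [0, 0, 0], "claw": 1},
  {"dr": [0, 0, 0], "linear": [0, 0, 0], "claw": 1},
])

```text
clock: 8.88
eef_pos: [487.1, 196.8, 161.7]
tcp_rot: [[-0.995, -0.095, 0.001], [-0.095, 0.995, 0.0], [-0.001, -0.0, -1.0]]
wrist_force: [-1.4, -0.6, 5.6]
opening: 0.288
finger_force: 58.3
```

Emit:
move_arm([
  {"dr": [0, 0, 0], "linear": [0, 0, -0.005], "claw": 1},
  {"dr": [0, 0, 0], "linear": [0, 0, -0.005], "claw": 1},
  {"dr": [0, 0, 0], "linear": [0, 0, -0.01], "claw": 1},
  {"dr": [0, 0, 0], "linear": [0, 0, -0.015], "claw": 1},
  {"dr": [0, 0, 0], "linear": [0, 0, -0.02], "claw": 1},
  {"dr": [0, 0, 0], "linear": [0, 0, -0.025], "claw": 1},
  {"dr": [0, 0, 0], "linear": [0, 0, -0.025], "claw": 1},
  {"dr": [0, 0, 0], "linear": [0, 0, -0.025], "claw": 1},
  {"dr": [0, 0, 0], "linear": [0, 0, -0.025], "claw": 1},
  {"dr": [0, 0, 0], "linear": [0, 0, -0.025], "claw": 1},
  {"dr": [0, 0, 0], "linear": [0, 0, -0.025], "claw": 1},
  {"dr": [0, 0, 0], "linear": [0, 0, -0.025], "claw": 1},
  {"dr": [0, 0, 0], "linear": [0, 0, -0.015], "claw": 1},
  {"dr": [0, 0, 0], "linear": [0, 0, -0.005], "claw": 1},
  {"dr": [0, 0, 0], "linear": [0, 0, 0], "claw": 1},
  {"dr": [0, 0, 0], "linear": [0, 0, 0], "claw": 1},
])

```text
clock: 10.88
eef_pos: [486.9, 196.7, 260.9]
tcp_rot: [[-0.995, -0.095, -0.001], [-0.095, 0.995, -0.0], [0.001, -0.0, -1.0]]
wrist_force: [-0.5, -0.2, -6.6]
opening: 0.287
finger_force: 60.3
```

```bash
python3 g.py w4; python3 - <<'E'
from h import *
s=read_state();print(s["wrist_force"],s["wrist_torque"],s["tcp_rot"].round(4))
E
```

```text
[486.9 196.7 261. ] 10.925
[-0.8581593  -0.32608766 -6.35029956] [-0.02574768 -0.02642656 -0.02308517] [[-9.955e-01 -9.510e-02 -5.000e-04]
 [-9.510e-02  9.955e-01 -2.000e-04]
 [ 5.000e-04 -2.000e-04 -1.000e+00]]
```

View pics/w4.png

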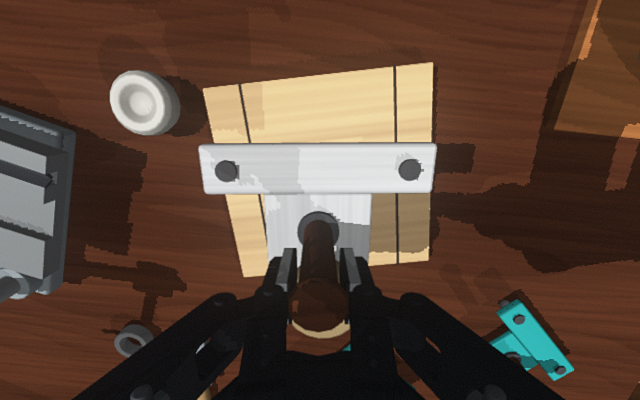

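```bash
cat > fit.py <<'E'
from h import *
from scipy.optimize import least_squares
from scipy.spatial.transform import Rotation as Ro
def dots(n,guess):
    g=cv2.cvtColor(cv2.imread(f"pics/{n}.png"),cv2.COLOR_BGR2GRAY).astype(float);o=[]
    for x,y in guess:
        s=g[y-13:y+14,x-15:x+16];ys,xs=np.nonzero(s<(s.min()+np.median(s))/2-10);o.append((xs.mean()+x-15,ys.mean()+y-13))
    return np.array(o)
def fit(n,guess,tcp,slip=0):
    w=dict(np.load(f"{n}.npz"));px=dots(n,guess)
    piv=np.array(tcp)-[0,0,54]
    def M(p): return Ro.from_euler("zyx",p[:3],degrees=True).as_matrix()
    def f(p):
        Q=np.array([[-45,60,-58+slip],[-45,-60,-58+slip]])@M(p).T+piv
        return (proj(w,Q)-px).ravel()
    r=least_squares(f,[0.,0,0]);R=M(r.x)
    print(px.round(1),"yaw,pitch,roll",r.x.round(2),"res",r.fun.round(2))
    print("feet rel. grip axis",[(R@[a,b,-85]).round(1) for a,b in((-45,-60),(-45,60),(50,0))])
    return r.x
E
python3 -c "
from fit import *
fit('w4',[(410,170),(227,170)],[486.9,196.7,261])
fit('w4',[(410,170),(227,170)],[486.9,196.7,261],2)
"
```

```text
[[409.5 169.2]
 [230.7 166.2]] yaw,pitch,roll [4.57 1.32 0.3 ] res [ 2.7   1.24 -2.76  1.13]
feet rel. grip axis [array([-42. , -63. , -84.4]), array([-51.6,  56.7, -83.5]), array([ 47.9,   4.4, -86.1])]
[[409.5 169.2]
 [230.7 166.2]] yaw,pitch,roll [4.56 1.46 0.28] res [ 3.71  1.8  -3.81  1.64]
feet rel. grip axis [array([-42.2, -63. , -84.3]), array([-51.8,  56.6, -83.4]), array([ 47.7,   4.4, -86.2])]
```

Emit:
move_arm([
  {"dr": [0, 0, 0], "linear": [0.0008, -0.02, 0], "claw": 1},
  {"dr": [0, 0, 0], "linear": [0.0016, -0.04, 0], "claw": 1},
  {"dr": [0, 0, 0], "linear": [0.0025, -0.06, 0], "claw": 1},
  {"dr": [0, 0, 0], "linear": [0.0025, -0.06, 0], "claw": 1},
  {"dr": [0, 0, 0], "linear": [0.0025, -0.06, 0], "claw": 1},
  {"dr": [0, 0, 0], "linear": [0.0025, -0.06, 0], "claw": 1},
  {"dr": [0, 0, 0], "linear": [0.0025, -0.06, 0], "claw": 1},
  {"dr": [0, 0, 0], "linear": [0.0025, -0.06, 0], "claw": 1},
  {"dr": [0, 0, 0], "linear": [0.0025, -0.06, 0], "claw": 1},
  {"dr": [0, 0, 0], "linear": [0.0025, -0.06, 0], "claw": 1},
  {"dr": [0, 0, 0], "linear": [0.0025, -0.06, 0], "claw": 1},
  {"dr": [0, 0, 0], "linear": [0.0025, -0.06, 0], "claw": 1},
  {"dr": [0, 0, 0], "linear": [0.0025, -0.06, 0], "claw": 1},
  {"dr": [0, 0, 0], "linear": [0.0025, -0.06, 0], "claw": 1},
  {"dr": [0, 0, 0], "linear": [0.0025, -0.06, 0], "claw": 1},
  {"dr": [0, 0, 0], "linear": [0.0025, -0.06, 0], "claw": 1},
  {"dr": [0, 0, 0], "linear": [0.0016, -0.04, 0], "claw": 1},
  {"dr": [0, 0, 0], "linear": [0.0007, -0.0165, 0], "claw": 1},
  {"dr": [0, 0, 0], "linear": [0, 0, 0], "claw": 1},
])

```text
clock: 13.3
eef_pos: [507.4, -185.7, 261.2]
tcp_rot: [[-0.996, -0.095, -0.0], [-0.095, 0.996, 0.0], [0.0, 0.0, -1.0]]
wrist_force: [-0.2, 0.3, -6.3]
opening: 0.287
finger_force: 60.5
```

Emit:
move_arm([
  {"dr": [0, 0, 0.004], "linear": [0, 0, 0], "claw": 1},
  {"dr": [0, 0, 0.008], "linear": [0, 0, 0], "claw": 1},
  {"dr": [0, 0, 0.008], "linear": [0, 0, 0], "claw": 1},
  {"dr": [0, 0, 0.008], "linear": [0, 0, 0], "claw": 1},
  {"dr": [0, 0, 0.008], "linear": [0, 0, 0], "claw": 1},
  {"dr": [0, 0, 0.008], "linear": [0, 0, 0], "claw": 1},
  {"dr": [0, 0, 0.008], "linear": [0, 0, 0], "claw": 1},
  {"dr": [0, 0, 0.0051], "linear": [0, 0, 0], "claw": 1},
  {"dr": [0, 0, 0], "linear": [0, 0, 0], "claw": 1},
  {"dr": [0, 0, 0], "linear": [0, 0, 0], "claw": 1},
])

```text
clock: 14.55
eef_pos: [507.6, -185.5, 261.4]
tcp_rot: [[-0.966, 0.26, 0.0], [0.26, 0.966, -0.0], [-0.0, -0.0, -1.0]]
wrist_force: [0.1, -0.2, -6.5]
opening: 0.284
finger_force: 60.5
```

```bash
python3 g.py w5; python3 - <<'E'
from h import *
print(read_state()["tcp_rot"].round(4),read_state()["wrist_force"])
E
```

```text
[ 507.6 -185.5  261.3] 14.6
[[-9.656e-01  2.599e-01 -0.000e+00]
 [ 2.599e-01  9.656e-01 -1.000e-04]
 [ 0.000e+00 -1.000e-04 -1.000e+00]] [-0.5292022  -0.40911498 -6.00646399]
```

View pics/w5.png

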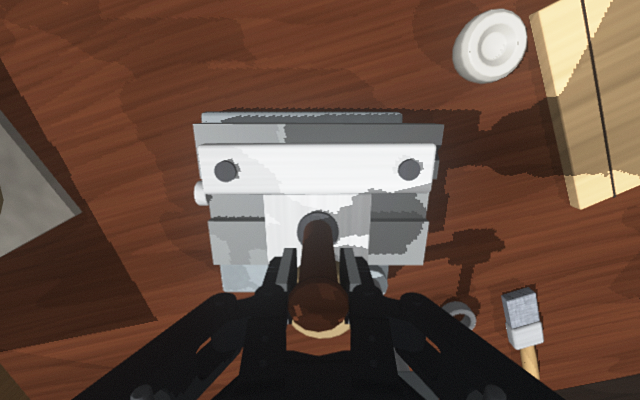

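```bash
sed -i 's|s<(s.min()+np.median(s))/2-10|s<105|' fit.py; python3 -c "
from fit import *
fit('w5',[(409,169),(226,170)],[507.6,-185.5,261.3])
fit('w4',[(410,170),(227,170)],[486.9,196.7,261])
"
```

```text
[[409.7 169.1]
 [225.5 170.4]] yaw,pitch,roll [-14.69   0.51  -0.08] res [-0.36 -0.15  0.35 -0.15]
feet rel. grip axis [array([-59.5, -46.7, -84.4]), array([-29.1,  69.3, -84.8]), array([ 47.6, -12.8, -85.4])]
[[409.5 169.2]
 [226.4 170.5]] yaw,pitch,roll [5.9  0.43 0.01] res [ 0.12  0.05 -0.12  0.05]
feet rel. grip axis [array([-39.2, -64.3, -84.7]), array([-51.6,  55.1, -84.6]), array([ 49.1,   5.2, -85.4])]
```

Emit:
move_arm([
  {"dr": [0, 0, 0.0011], "linear": [0, 0, 0.01], "claw": 1},
  {"dr": [0, 0, 0], "linear": [0, 0, 0.0125], "claw": 1},
  {"dr": [0, 0, 0], "linear": [0, 0, 0.0125], "claw": 1},
  {"dr": [0, 0, 0], "linear": [0, 0, 0.0125], "claw": 1},
  {"dr": [0, 0, 0], "linear": [0, 0, 0.0125], "claw": 1},
  {"dr": [0, 0, 0], "linear": [0, 0, 0.0125], "claw": 1},
  {"dr": [0, 0, 0], "linear": [0, 0, 0.0125], "claw": 1},
  {"dr": [0, 0, 0], "linear": [0, 0, 0.0075], "claw": 1},
  {"dr": [0, 0, 0], "linear": [0, 0, 0.005], "claw": 1},
  {"dr": [0, 0, 0], "linear": [0, 0, 0], "claw": 1},
  {"dr": [0, 0, 0], "linear": [0, 0, 0], "claw": 1},
])

```text
clock: 15.98
eef_pos: [507.6, -185.7, 222.5]
tcp_rot: [[-0.964, 0.267, 0.0], [0.267, 0.964, -0.0], [-0.0, -0.0, -1.0]]
wrist_force: [0.7, 0.5, -6.1]
opening: 0.287
finger_force: 60.5
```

Free so far; I'll lower in 1 mm steps and watch the force.

Emit:
move_arm([
  {"dr": [0, 0, 0], "linear": [0, 0, 0.0025], "claw": 1},
  {"dr": [0, 0, 0], "linear": [0, 0, 0.0025], "claw": 1},
  {"dr": [0, 0, 0], "linear": [0, 0, 0.0025], "claw": 1},
  {"dr": [0, 0, 0], "linear": [0, 0, 0.0025], "claw": 1},
  {"dr": [0, 0, 0], "linear": [0, 0, 0], "claw": 1},
])

```text
clock: 16.6
eef_pos: [507.5, -185.6, 218.2]
tcp_rot: [[-0.964, 0.267, -0.0], [0.267, 0.964, -0.0], [0.0, -0.0, -1.0]]
wrist_force: [-0.5, -0.0, -6.5]
opening: 0.285
finger_force: 60.5
```

Emit:
move_arm([
  {"dr": [0, 0, 0], "linear": [0, 0, 0.0025], "claw": 1},
  {"dr": [0, 0, 0], "linear": [0, 0, 0], "claw": 1},
])

```text
clock: 16.85
eef_pos: [507.5, -185.6, 217.2]
tcp_rot: [[-0.964, 0.267, -0.0], [0.267, 0.964, -0.0], [0.0, -0.0, -1.0]]
wrist_force: [-0.5, 0.4, -6.6]
opening: 0.285
finger_force: 60.5
```

Emit:
move_arm([
  {"dr": [0, 0, 0], "linear": [0, 0, 0.0025], "claw": 1},
  {"dr": [0, 0, 0], "linear": [0, 0, 0], "claw": 1},
])

```text
clock: 17.1
eef_pos: [507.5, -185.6, 216.2]
tcp_rot: [[-0.964, 0.267, -0.0], [0.267, 0.964, -0.0], [0.0, -0.0, -1.0]]
wrist_force: [0.0, 0.5, -6.4]
opening: 0.287
finger_force: 60.5
```

Emit:
move_arm([
  {"dr": [0, 0, 0], "linear": [0, 0, 0.002], "claw": 1},
  {"dr": [0, 0, 0], "linear": [0, 0, 0], "claw": 1},
])

```text
clock: 17.35
eef_pos: [507.5, -185.6, 215.5]
tcp_rot: [[-0.964, 0.267, -0.0], [0.267, 0.964, -0.0], [0.0, -0.0, -1.0]]
wrist_force: [-0.7, -0.1, -6.5]
opening: 0.287
finger_force: 60.5
```

Emit:
move_arm([
  {"dr": [0, 0, 0], "linear": [0, 0, 0.0015], "claw": 1},
  {"dr": [0, 0, 0], "linear": [0, 0, 0], "claw": 1},
])

```text
clock: 17.6
eef_pos: [507.6, -185.6, 214.9]
tcp_rot: [[-0.964, 0.267, -0.0], [0.267, 0.964, -0.0], [0.0, -0.0, -1.0]]
wrist_force: [-0.1, 0.3, -6.0]
opening: 0.288
finger_force: 60.5
```

Emit:
move_arm([
  {"dr": [0, 0, 0], "linear": [0, 0, 0.001], "claw": 1},
  {"dr": [0, 0, 0], "linear": [0, 0, 0], "claw": 1},
])

```text
clock: 17.85
eef_pos: [507.6, -185.6, 214.5]
tcp_rot: [[-0.964, 0.267, 0.0], [0.267, 0.964, -0.0], [-0.0, -0.0, -1.0]]
wrist_force: [0.0, -0.2, -6.4]
opening: 0.28
finger_force: 60.5
```

Emit:
move_arm([
  {"dr": [0, 0, 0], "linear": [0, 0, 0.001], "claw": 1},
  {"dr": [0, 0, 0], "linear": [0, 0, 0], "claw": 1},
])

```text
clock: 18.1
eef_pos: [507.7, -185.6, 214.2]
tcp_rot: [[-0.964, 0.267, 0.0], [0.267, 0.964, -0.0], [-0.0, -0.0, -1.0]]
wrist_force: [1.1, 0.8, -5.2]
opening: 0.287
finger_force: 60.4
```

Emit:
move_arm([
  {"dr": [0, 0, 0], "linear": [0, 0, 0.001], "claw": 1},
  {"dr": [0, 0, 0], "linear": [0, 0, 0], "claw": 1},
])

```text
clock: 18.35
eef_pos: [507.7, -185.6, 214.0]
tcp_rot: [[-0.964, 0.267, 0.0], [0.267, 0.964, -0.0], [-0.0, -0.0, -1.0]]
wrist_force: [0.3, 1.1, -1.8]
opening: 0.286
finger_force: 60.0
```

Emit:
move_arm([
  {"dr": [0, 0, 0], "linear": [0, 0, 0.001], "claw": 1},
  {"dr": [0, 0, 0], "linear": [0, 0, 0], "claw": 1},
])

```text
clock: 18.6
eef_pos: [507.8, -185.7, 213.8]
tcp_rot: [[-0.964, 0.267, 0.001], [0.267, 0.964, -0.0], [-0.001, -0.0, -1.0]]
wrist_force: [0.9, 1.6, 3.9]
opening: 0.285
finger_force: 59.4
```

Emit:
move_arm([
  {"dr": [0, 0, 0], "linear": [0, 0, 0], "claw": 0.4},
  {"dr": [0, 0, 0], "linear": [0, 0, 0], "claw": 0.3},
  {"dr": [0, 0, 0], "linear": [0, 0, 0], "claw": 0.2},
  {"dr": [0, 0, 0], "linear": [0, 0, 0], "claw": 0},
  {"dr": [0, 0, 0], "linear": [0, 0, 0], "claw": -0.3},
  {"dr": [0, 0, 0], "linear": [0, 0, 0], "claw": -0.6},
  {"dr": [0, 0, 0], "linear": [0, 0, 0], "claw": -0.6},
  {"dr": [0, 0, 0], "linear": [0, 0, 0], "claw": -0.6},
])

```text
clock: 19.6
eef_pos: [507.6, -185.6, 213.4]
tcp_rot: [[-0.964, 0.267, 0.0], [0.267, 0.964, -0.0], [-0.0, -0.0, -1.0]]
wrist_force: [0.7, 0.2, 0.6]
opening: 0.8
finger_force: 0.0
```

```bash
python3 g.py w6; python3 - <<'E'
from fit import *
w=dict(np.load("w6.npz"));px=dots('w6',[(409,169),(226,170)]);print(px.round(1))
P=at_z(w,px,67.9+34);print(P.round(1),np.linalg.norm(P[0]-P[1]))
yw=np.radians(-15.1);R=np.array([[np.cos(yw),-np.sin(yw),0],[np.sin(yw),np.cos(yw),0],[0,0,1]])
for dz in (0,4):print(proj(w,[np.array([507.1,-185.5,67.9])+R@[-45,60,34],np.array([507.1,-185.5,67.9])+R@[-45,-60,34+dz]]).round(1))
E
```

```text
[ 507.6 -185.6  213.3] 19.65
[[410.4 169. ]
 [226.4 170.1]]
[[ 479.3 -115.5  101.9]
 [ 448.  -231.5  101.9]] 120.17455062486529
[[409.8 169. ]
 [226.1 170.2]]
[[409.8 169. ]
 [224.2 171.6]]
```

The dots measure 120.2 mm apart at the home height and sit within 0.6 px of the predicted home pose. I'll withdraw straight up and check.

Emit:
move_arm([
  {"dr": [0, 0, 0], "linear": [0, 0, -0.01], "claw": -0.6},
  {"dr": [0, 0, 0], "linear": [0, 0, -0.02], "claw": -0.6},
  {"dr": [0, 0, 0], "linear": [0, 0, -0.04], "claw": -0.6},
  {"dr": [0, 0, 0], "linear": [0, 0, -0.06], "claw": -0.6},
  {"dr": [0, 0, 0], "linear": [0, 0, -0.08], "claw": -0.6},
  {"dr": [0, 0, 0], "linear": [0, 0, -0.08], "claw": -0.6},
  {"dr": [0, 0, 0], "linear": [0, 0, -0.04], "claw": -0.6},
  {"dr": [0, 0, 0], "linear": [0.06, 0, 0], "claw": -0.6},
  {"dr": [0, 0, 0], "linear": [0.06, 0, 0], "claw": -0.6},
  {"dr": [0, 0, 0], "linear": [0, 0, 0], "claw": -0.6},
  {"dr": [0, 0, 0], "linear": [0, 0, 0], "claw": -0.6},
])

```text
clock: 21.02
eef_pos: [461.6, -172.9, 345.4]
tcp_rot: [[-0.964, 0.267, 0.0], [0.267, 0.964, -0.0], [-0.0, -0.0, -1.0]]
wrist_force: [0.2, -0.1, 0.0]
opening: 0.798
finger_force: 0.0
```

```bash
python3 g.py w7; python3 - <<'E'
from h import *
im=camera("scene");w=dict(np.load("w7.npz"));g=cv2.imread("pics/w7.png")
yw=np.radians(-15.1);R=np.array([[np.cos(yw),-np.sin(yw),0],[np.sin(yw),np.cos(yw),0],[0,0,1]])
q=proj(w,[np.array([507.1,-185.5,67.9])+R@np.array(v) for v in([-45,60,34],[-45,-60,34],[0,0,115],[42,0,64])]);print(q.round(1))
for x,y in q: cv2.circle(g,(int(round(x)),int(round(y))),2,(0,0,255),-1)
s=im[210:395,190:400]
cv2.imwrite("pics/fin.png",np.hstack([cv2.resize(g[60:360,170:470],(400,400)),cv2.resize(s,(400,400))]))
E
```

```text
[ 461.7 -172.9  345.3] 21.075
[[370.  186.3]
 [265.9 186.9]
 [318.3 256.3]
 [318.4 266.5]]
```

View pics/fin.png

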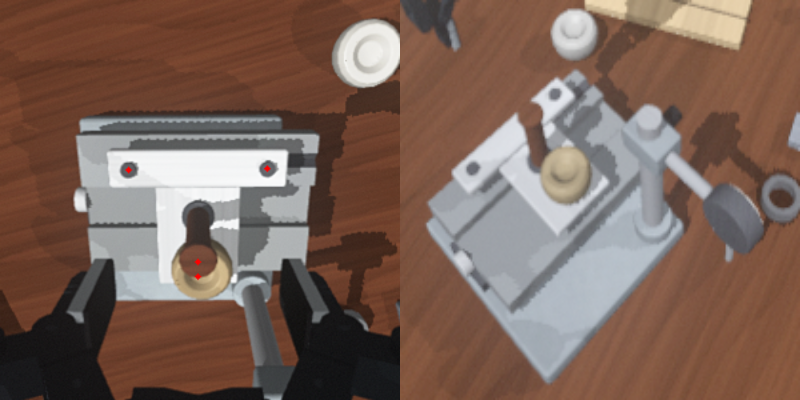

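The final picture shows the carrier on the stage with its dots on the predicted home points (crop 128,170 and 267,168). The mould is upright on its spot at (200,272), and the gripper is clear of everything.

```bash
python3 -c "
from plant import *
print(close_job())"
```

```text
the job is handed in; nothing more can be done
None
```

I seated the carrier on the comparator stage, let it go with the mould still upright on its spot, and handed the job in. All three feet look home: contact came at 214.0 mm TCP height (213.9 expected) and the crossbar dots sit within 0.6 px of the home pose; the hand-in gave no verdict.

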